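Fit the handle and hold the mounting press down

ROBOT

A 7-joint arm with a two-finger parallel gripper is mounted at the origin on a cart in front of the work surface, level with it; the furniture and walls round the work are solid. World frame = base frame: x ahead of the robot, y to its left, z up, the work surface at z = 0. Lengths are in m, angles in rad, forces in N, time in s.
With the tool pointing down it reaches from about 0.425 to 0.875 m from the base axis. Payload 4.7 kg.
Tool frame: the origin (TCP) lies between the finger pads; the fingertips stand 14 mm ahead of it and the grasp point (between the pads) lies 5 mm behind it; z points along the fingers, y is the line along which they close (so a half turn about z gives the same grasp; the last joint's range is limited). The gripper opens to 87 mm and grips with 3 to 60 N. Pads are 19 mm wide; open, the fingers measure 117 mm over their backs; the gripper's body (75 mm by 190 mm) begins 51 mm behind the grasp point.
Start: joints at [1.297, 0.321, -0.07, 1.45, 0.023, 1.371, -0.057], TCP at [0.184, -0.623, 0.208] pointing down, gripper open.
Joint ranges: [-2.86, 2.86], [-0.3, 2.09], [-1.38, 1.24], [0.06, 2.45], [-1.56, 4.7], [0.09, 2.05], [-2.69, 2.69]. Speed limits (rad/s): [2.57, 2.57, 3.14, 3.14, 3.14, 3.14, 3.14].

INTERFACE

Orientations are given as a rotation vector (axis times angle).
In Python, from bench import get_state, get_image, camera_params, close_job gives the robot as it stands. The module is installed in compiled form; this text tells all that it offers.
- The arm moves only by the tool arm_command, never from a script. Its argument "motion" is a list of rows, each a list of 5 numbers: the finger opening in mm, from 0 to 87, then the shift along the tool's x, y, z in mm, then the turn about the tool's z in degrees. In form: [[gripper, x, y, z, spin], ...]. A call has 1 to 5 rows; each row is the pose to reach, as a shift and turn from the pose commanded when the call began, along the tool's axes at that moment; what a row does not reach only later rows make up. A row lasts 1/12 s, in which the tool goes at most 41.7 mm and 7.16 degrees, less where a joint would pass 70% of its speed; a pose out of reach is approached as far as the arm can. A call with a gripper value outside its range is refused whole. The fingers move at their own pace and stop on an object; "newtons" is the grip in N (left out, the last holds). Time passes only in rows, so rows that repeat a pose let the fingers close. It gives the time, the measured TCP pose, the force, the opening and the grip force at its end, in the units of the state.
- get_state(): the state, without advancing time (a new reading comes with each control period).
- get_image(name): name is "scene" or "top"; returns (picture, depth): 480x640x3 uint8, red, green, blue; 480x640 float32, m along the optical axis (not along the pixel's ray), 0 where there is no reading.
- camera_params(name): a dict with "intrinsics" (3x3 intrinsics, pixels), "extrinsics" (4x4, takes a point from camera to world coordinates). Camera axes: x right, y down, z forward; pixel columns grow to the right and rows downward; lengths in m; the calibration is good to about 2 mm. A picture is of the moment at which its call begins. camera_params takes no time and is no camera call.
- close_job(): hands the job in; it is judged then, once.
The state is a dict: "time": time; "joint_positions": joint angles; "qd": joint speeds; "joint_torque": joint torques, N m; "position": TCP position; "tool_rot": TCP orientation; "ft_force": force on the tool from outside, world axes, zero at the start; "torque": the same for the moment, N m; "grip_width": opening from 0.0 (shut) to 1.0 (fully open); "grip_force": force on a finger pad.
Only numpy, scipy, OpenCV 4.12 (cv2) and the standard library are available. Lean on these libraries where they do the work, as an engineer would, in place of code of your own. Each camera call takes 0.05 s, during which the arm holds its last target. There are 200 camera calls.

TASK

Fit the square-bored T-handle onto the square shank of the little mounting press until it sits fully home on the collar, then push it straight down so that the spring-loaded ram has gone down 10 mm and the rubber foot bears on the picture board. Keep it pressed there: the job finishes while you are still holding the handle down, so do not let go. Do not squash the foot (never more than 15 mm down), and leave the round knob and the other things on the table where they are.

Things in the scene. Friction and masses are not known exactly. Their poses are not given: they have to be found in the camera images.
- t_handle: Loose upright T-handle, 57 mm tall, 0.10-0.21 kg: steel skirt 44 x 44 x 6 mm, steel square hub 26 x 26 mm up to 35 mm, then wooden bar 90 mm long (x) x 26 mm wide (y). Grip across the 26 mm (y), where bar and hub are flush. Square bore 15.6 mm, sides parallel to x and y, 27 mm deep, open below. Origin: underside centre; z up. Fits the shank in any of four quarter turns.
- round_knob: Loose mushroom-shaped knob of another machine, 58 mm tall: round dark steel foot 44 mm and neck 26 mm across, round brown wooden head 60 mm across. It does not fit; leave it alone. Origin: centre of the underside.
- press: Grey metal mounting press, fixed; position and yaw vary. Bed 170 x 120 x 14 mm with a picture board on it, column 86 mm behind the ram (+x), overarm up to 102 mm, round guide bush 44 mm across up to 108 mm, out of which the ram rises. Nothing of the frame is higher. Origin: on the table under the ram axis; x towards the column, z up.
- seat (a point): Centre of the top face of the ram's round collar (36 mm across), 130 mm above the table with the ram up; moves with the ram. The handle's underside rests here when fully home. From it the square steel shank rises 24 mm, 14 x 14 mm, its top 8 mm tapering to 8 x 8 mm. Axes: x and y normal to the shank's sides, z up.
- ram (a joint): Downward travel of the ram in m: 0 = up (rest), stop at 0.020. A return spring pushes it up with 8 N at rest (more than the weight of ram and handle together, at most 3.3 N), rising by 0.5 N per mm. The foot meets the board at 0.007; 0.010 is wanted.
- turps_pot: Grey lidded pot, 52 mm across, 50 mm tall; bystander. Origin: underside centre.
- charcoal_tin: Flat grey tin, 50 x 110 x 15 mm; bystander. Origin: underside centre.
- brush_1: Black-handled paint brush, 270 mm long, lying; bystander. Origin: underside centre.
- eraser: Eraser in a sleeve, 23 x 55 x 14 mm; bystander. Origin: underside centre.
- paint_tube: Paint tube with a black cap, 42 x 120 x 28 mm, lying; bystander. Origin: underside centre.
Mind the look-alikes: they are no part of the job. Leave any pink look-alike of the t_handle alone.

How it is judged:
By the outcome, as a careful person would: the job done as asked, in the order asked, and still so for the second after the job is handed in, while the arm keeps its last pose, push and grip.
It also fails if it takes over 51 s, if anything falls off the work surface, if the arm or the gripper's body presses on something with over 40 N, if the wrist force passes 120 N, or if a joint passes its speed limit or range.

## Working session

There is one attempt and no reset: what is moved stays moved. The work goes in short steps, Python scripts to look and compute and a tool call to move; the robot and the scene stay as the last step left them, time stands still between calls to the robot, and variables do not carry over. Pictures are saved under pics/ and viewed, at most 10 in all, crops included, and the job is handed in when it is done.

Besides the shell and the picture viewer there is one more tool, called after "Request:" as name(argument=value, ...) on one line, values as JSON. arm_command: Moves the arm, as the interface text tells. Its arguments: {"type":"object","properties":{"motion":{"type":"array"},"newtons":{"type":"number"}},"required":["motion"]}

```bash
mkdir -p pics; cat > h.py <<'E'
import numpy as np, cv2
from bench import *
def snap(n):
    im,d=get_image(n); np.savez(f'{n}.npz',im=im,d=d); return im,d
def pts(n):
    f=np.load(f'{n}.npz'); d=f['d']; c=camera_params(n); K=np.array(c['intrinsics']); T=np.array(c['extrinsics'])
    v,u=np.mgrid[:480,:640]
    p=np.stack([(u-K[0,2])/K[0,0]*d,(v-K[1,2])/K[1,1]*d,d,np.ones_like(d)],-1)@T.T
    p=p[...,:3]; p[d==0]=np.nan
    return p,f['im']
E
python3 - <<'E'
from h import *
for n in('scene','top'):
    im,d=snap(n); cv2.imwrite(f'pics/{n}1.png',im[...,::-1])
    c=camera_params(n); print(n,np.round(c['extrinsics'],3).tolist(),np.round(c['intrinsics'],1).tolist())
s=get_state(); print(s)
E
```

```text
scene [[-0.87, -0.28, 0.405, -0.135], [-0.492, 0.495, -0.716, 1.086], [0.0, -0.823, -0.568, 0.977], [0.0, 0.0, 0.0, 1.0]] [[559.7, 0.0, 310.8], [0.0, 559.7, 240.1], [0.0, 0.0, 1.0]]
top [[-0.044, -0.976, 0.213, 0.263], [-0.999, 0.042, -0.011, -0.027], [0.002, -0.213, -0.977, 1.312], [0.0, 0.0, 0.0, 1.0]] [[523.6, 0.0, 321.4], [0.0, 523.6, 236.6], [0.0, 0.0, 1.0]]
{'time': 0.1, 'joint_positions': array([ 1.29704636,  0.32173784, -0.07010397,  1.45154006,  0.02257704,
        1.37081565, -0.05692644]), 'qd': array([ 0.00069741, -0.0015521 , -0.00116179, -0.00163021,  0.00041003,
       -0.00016562,  0.00020629]), 'joint_torque': array([ 6.89181525e-05, -4.92570198e+01, -4.05538296e-01, -3.13397312e+01,
       -6.40566624e-02,  3.94420791e-02,  5.12072245e-05]), 'position': array([ 0.18435302, -0.62276468,  0.20678472]), 'tool_rot': array([-3.10743905e+00, -4.50375511e-01,  4.87019322e-04]), 'ft_force': array([-0.45283689, -0.16107547, -1.09345235]), 'torque': array([-0.01520003, -0.00876122,  0.00029221]), 'grip_force': 0.0, 'grip_width': 1.0011677947990107}
```

View pics/top1.png

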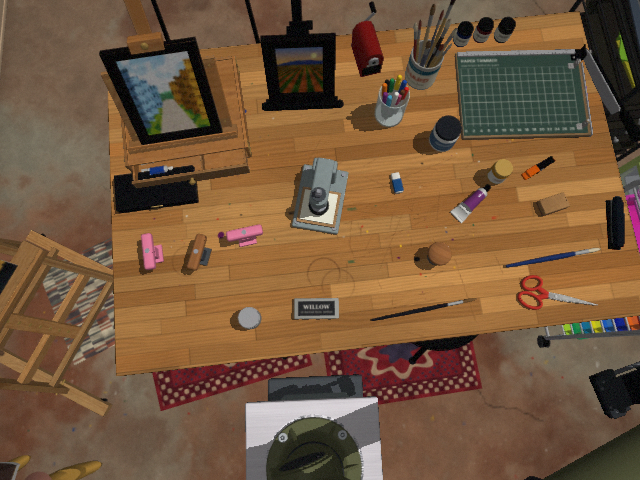

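View pics/scene1.png

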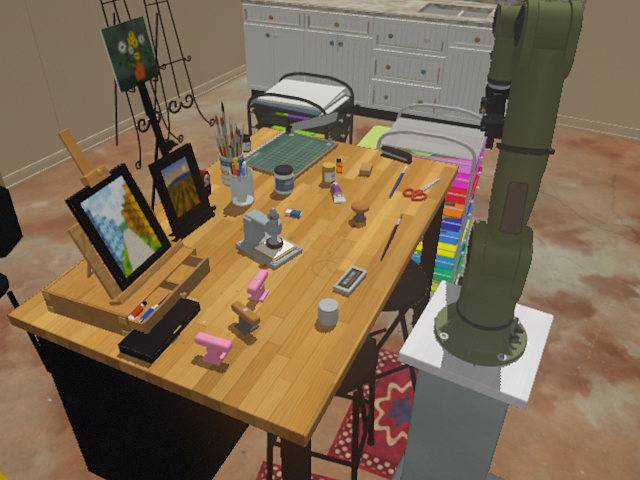

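The top view shows the brown T-handle at about (198,252), with pink look-alikes at (150,252) and (240,235). The press shank is near (319,195) and the round knob near (437,255). Next I'll enlarge the crops and measure.

```bash
python3 - <<'E'
from h import *
p,im=pts('top')
a=cv2.resize(im[220:290,165:235],(560,560),interpolation=cv2.INTER_CUBIC)
b=cv2.resize(im[150:240,280:360],(0,0),fx=6.2,fy=6.2,interpolation=cv2.INTER_CUBIC)
cv2.imwrite('pics/c1.png',np.hstack([cv2.resize(a,(400,400)),cv2.resize(im[150:230,280:360],(400,400),interpolation=cv2.INTER_CUBIC)])[...,::-1])
z=p[...,2]
# handle bar
for n,(u0,u1,v0,v1),(z0,z1) in [('bar',(170,220,225,280),(.048,.065)),('skirtlow',(170,220,225,280),(.004,.012)),
   ('arm',(290,355,150,235),(.095,.106)),('ramtop',(290,355,150,235),(.12,.165)),('bed',(285,360,150,245),(.009,.02))]:
    m=np.zeros(z.shape,bool); m[v0:v1,u0:u1]=1; m&=(z>z0)&(z<z1)
    q=p[m]; r=cv2.minAreaRect(q[:,:2].astype(np.float32)*1000)
    print(n,len(q),q.mean(0).round(4),np.median(q[:,2]).round(4),np.round(r[0],1),np.round(r[1],1),r[2])
np.set_printoptions(linewidth=250)
print((z[178:222:2,304:336:2]*1000).round())
E
```

```text
bar 382 [0.513  0.2659 0.0557] 0.0559 [514.2 266.9] [27.  89.5] 73.9406967163086
skirtlow 183 [0.5142 0.2719 0.0058] 0.0054 [522.8 283.4] [125.1 139.5] 87.67095184326172
arm 625 [ 0.6793 -0.0503  0.1009] 0.101 [663.  -49.1] [ 56.6 124. ] 81.74018859863281
ramtop 174 [ 0.6226 -0.0368  0.1343] 0.1304 [623.7 -37. ] [33.9 34.6] 48.97168731689453
bed 1370 [ 0.6406 -0.0416  0.0149] 0.0149 [667.7 -50.9] [127.5 211.9] 77.28534698486328
[[ 16.  12.  13.  13.  10. 101. 100. 102. 102. 102.  98. 100. 106.  97.  56.  55.]
 [  9.  13.  14.  14.   9. 101. 100. 105. 106. 104. 100. 102. 100.  99.  40.  33.]
 [ 11.  11.  15.  17.  17.  97. 101. 105. 101. 102. 101. 103. 104.  97.  24.  18.]
 [ 13.  12.  11.  19.  96. 105. 101.  97. 102. 101.  97. 101. 104.  95.   9.  12.]
 [ 15.  15.  14.  19.  98.  94.  99. 103. 104. 106. 100.  98.  97.  13.  15.  11.]
 [ 16.  20.  21.  17. 103. 130. 129. 131. 129. 129. 101. 103. 100.  10.  11.  18.]
 [ 20.  23.  22.  25. 133. 132. 147. 151. 155. 130. 131. 101.  97.  17.  13.  10.]
 [ 16.  23.  24.  21. 129. 132. 156. 156. 152. 129. 127. 108.  95.  18.  15.  16.]
 [ 2
[... 458 characters left out ...]
109.  99.  nan  42.  20.  21.  19.]
 [ 20.  22.  19.  43.  46.  91.  98. 100. 100.  92.  87.  37.  43.  24.  20.  21.]
 [ 19.  21.  25.  37.  40.  46.  76.  80.  77.  43.  41.  43.  38.  21.  23.  19.]
 [ 19.  20.  20.  35.  39.  45.  41.  44.  44.  40.  38.  42.  22.  26.  21.  26.]
 [ 22.  21.  24.  25.  34.  39.  39.  41.  40.  41.  41.  23.  23.  19.  25.  22.]
 [ 20.  19.  20.  23.  25.  21.  33.  35.  36.  30.  20.  20.  19.  25.  21.  18.]
 [ 25.  25.  15.  15.  26.  20.  21.  21.  15.  22.  20.  22.  21.  16.  19.  18.]
 [ 18.  19.  22.  15.  20.  25.  24.  21.  25.  21.  21.  20.  24.  22.  25.  19.]
 [ 17.  20.  16.  16.  19.  23.  nan  22.  22.  25.  18.  23.  20.  21.  23.  17.]]
```

View pics/c1.png

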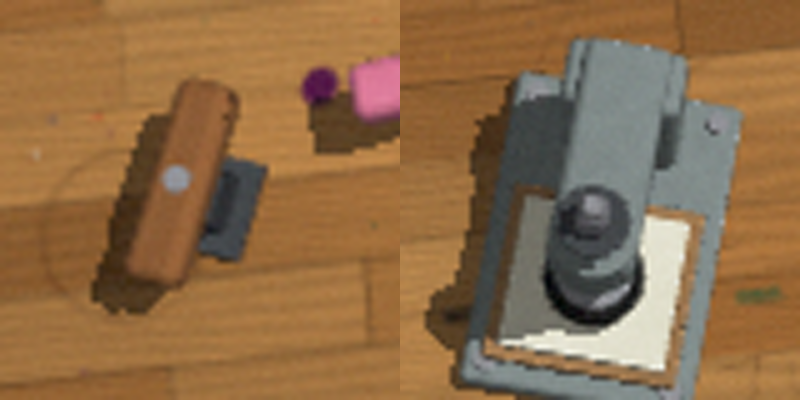

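The left crop shows the T-handle upright, with the bar axis at about -16° and the bar centre near (0.514, 0.267). The right crop shows the collar and shank at about top-view pixel (318,193). Next I'll check the shank yaw and cross-check with the scene camera.

```bash
cat >> h.py <<'E'
from scipy.spatial.transform import Rotation as R
def to(x,y,z,yang):
    s=get_state(); r=R.from_rotvec(s['tool_rot']); m=r.as_matrix()
    d=r.inv().apply(np.array([x,y,z])-s['position'])*1000
    cur=np.degrees(np.arctan2(m[1,1],m[0,1])); sp=-((yang-cur+90)%180-90)
    print('pos',s['position'].round(4),'tz',m[:,2].round(3),'shift',d.round(1),'spin',round(sp,1),'F',s['ft_force'].round(1),'t',round(s['time'],2))
E
python3 - <<'E'
from h import *
p,im=pts('scene'); z=p[...,2]
for n,(u0,u1,v0,v1),(z0,z1) in [('bar',(225,265,295,335),(.05,.064)),('collar',(255,300,190,250),(.127,.134)),('shank',(255,300,190,250),(.137,.16)),('bed',(230,305,205,270),(.010,.018))]:
    m=np.zeros(z.shape,bool); m[v0:v1,u0:u1]=1; m&=(z>z0)&(z<z1)
    q=p[m]; r=cv2.minAreaRect(q[:,:2].astype(np.float32)*1000)
    print(n,len(q),q.mean(0).round(4),np.round(r[0],1),np.round(r[1],1),r[2], np.argwhere(m).mean(0))
p2,im2=pts('top'); z=p2[...,2]
m=np.zeros(z.shape,bool); m[150:240,285:355]=1; m&=(z>.14); q=p2[m];print('shanktop',q.mean(0),q[q[:,2]>.15].mean(0))
a=cv2.resize(im[195:255,250:300],(400,480),interpolation=cv2.INTER_CUBIC)
b=cv2.resize(im2[180:210,305:330],(400,480),interpolation=cv2.INTER_CUBIC)
cv2.imwrite('pics/c2.png',np.hstack([a,b])[...,::-1])
to(.56,-.25,.21,-106.1)
E
```

```text
bar 264 [0.5114 0.2713 0.0548] [514.  269.5] [29.2 91.3] 73.98356628417969 [311.5530303  244.73106061]
collar 47 [ 0.6218 -0.0289  0.1301] [623.1 -31.5] [29.7 32.2] 24.231332778930664 [216.57446809 271.95744681]
shank 38 [ 0.6227 -0.0329  0.1456] [623.3 -32.7] [17.1 15.5] 34.7258186340332 [211.18421053 272.23684211]
bed 604 [ 0.6425 -0.0367  0.0138] [ 637.5 -112.2] [277.5 177.5] 82.13623809814453 [247.01821192 268.94701987]
shanktop [ 0.62262856 -0.03682195  0.1492604 ] [ 0.62337739 -0.03702351  0.15293906]
pos [ 0.1844 -0.6228  0.2068] tz [-0.001  0.002 -1.   ] shift [ 466.  -250.8   -2.8] spin 32.6 F [-0.5 -0.2 -1.1] t 0.1
```

View pics/c2.png

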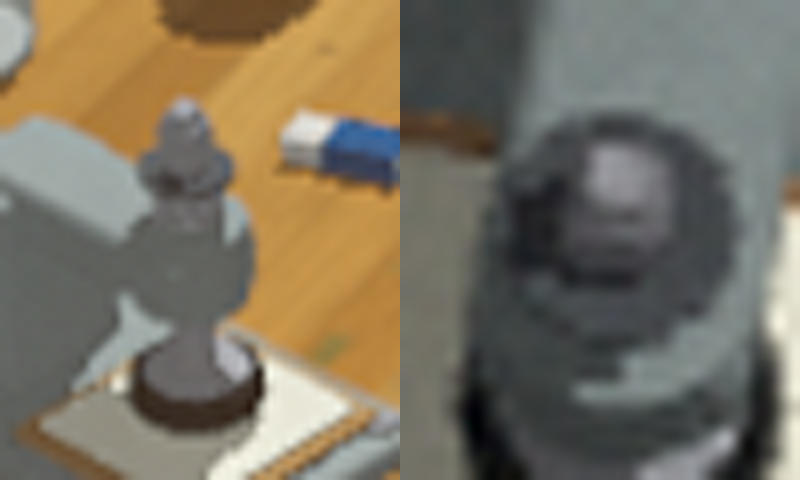

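The crop shows the shank sides running with the overarm, so its yaw is about -8°, and its top is near (619,178)/2 in the crop. Both cameras agree to within a few mm. Now I'll move.

Request:
arm_command(motion=[[87,36,-19,-4,5],[87,72,-38,-8,10],[87,108,-57,-12,15],[87,144,-76,-16,20],[87,180,-95,-20,25]])

```text
time: 0.52
position: [0.331, -0.4794, 0.2275]
tool_rot: [-3.132, 0.24, 0.001]
ft_force: [1.6, -0.9, -0.1]
grip_width: 0.997
grip_force: 0.0
```

Request:
arm_command(motion=[[87,38,0,0,2],[87,75,0,0,4],[87,113,0,0,6],[87,150,0,0,7],[87,188,0,0,7.6]])

```text
time: 0.93
position: [0.5173, -0.5089, 0.2273]
tool_rot: [-3.11, 0.442, 0.001]
ft_force: [-0.2, -1.1, 0.1]
grip_width: 0.999
grip_force: 0.0
```

```bash
python3 -c "
from h import *
to(.54,.0,.22,-106.1);to(.514,.268,.22,-106.1)"
```

```text
pos [ 0.5173 -0.5089  0.2273] tz [-0.001  0.    -1.   ] shift [-120.  -495.1    7.3] spin -0.1 F [-0.2 -1.1  0.1] t 0.93
pos [ 0.5173 -0.5089  0.2273] tz [-0.001  0.    -1.   ] shift [-219.6 -745.2    7.4] spin -0.1 F [-0.2 -1.1  0.1] t 0.93
```

Request:
arm_command(motion=[[87,-11.5,-39,0,0],[87,-23,-78,0,0],[87,-34.5,-117,0,0],[87,-46,-156,0,0],[87,-57.5,-195,0,0]])

```text
time: 1.35
position: [0.5146, -0.3036, 0.2266]
tool_rot: [-3.11, 0.44, 0.002]
ft_force: [0.9, 0.4, 0.3]
grip_width: 1.0
grip_force: 0.0
```

Request:
arm_command(motion=[[87,-11.5,-39,0,0],[87,-23,-78,0,0],[87,-34.5,-117,0,0],[87,-46,-156,0,0],[87,-57.5,-195,0,0]])

```text
time: 1.77
position: [0.5131, -0.1004, 0.2274]
tool_rot: [3.11, -0.44, -0.001]
ft_force: [1.9, -0.1, 0.1]
grip_width: 1.004
grip_force: 0.0
```

Request:
arm_command(motion=[[87,-11.5,-39,0,0],[87,-23,-78,0,0],[87,-34.5,-117,0,0],[87,-46,-156,0,0],[87,-57.5,-195,0,0]])

```text
time: 2.18
position: [0.512, 0.1027, 0.2276]
tool_rot: [3.11, -0.441, 0.0]
ft_force: [1.5, -0.5, 0.0]
grip_width: 1.0
grip_force: 0.0
```

```bash
python3 -c "
from h import *
to(.514,.268,.12,-106.1)"
```

```text
pos [0.512  0.1027 0.2276] tz [-0.    -0.001 -1.   ] shift [ -43.9 -159.4  107.5] spin -0.0 F [ 1.5 -0.5  0. ] t 2.18
```

Request:
arm_command(motion=[[87,-9,-32,15,0],[87,-18,-64,30,0],[87,-27,-96,50,0],[87,-36,-128,70,0],[87,-44,-159,90,0]])

```text
time: 2.6
position: [0.5139, 0.2675, 0.1367]
tool_rot: [3.11, -0.44, 0.0]
ft_force: [1.0, 0.3, -0.5]
grip_width: 1.003
grip_force: 0.0
```

Request:
arm_command(motion=[[87,0,0,10,0],[87,0,0,10,0]])

```text
time: 2.77
position: [0.5114, 0.2673, 0.1244]
tool_rot: [3.11, -0.433, -0.009]
ft_force: [-0.2, -1.2, -0.4]
grip_width: 1.001
grip_force: 0.0
```

```bash
python3 - <<'E'
from h import *
p,im=pts('top'); 
to(.514,.268,.030,-106.1)
im,d=snap('scene');im2,d=snap('top')
a=cv2.resize(im[230:350,190:310],(400,400),interpolation=cv2.INTER_CUBIC)
b=cv2.resize(im2[200:300,150:250],(400,400),interpolation=cv2.INTER_CUBIC)
cv2.imwrite('pics/c3.png',np.hstack([a,b])[...,::-1])
E
```

```text
pos [0.5114 0.2673 0.1244] tz [-0.006 -0.001 -1.   ] shift [ 2.8 -1.7 94.4] spin 0.3 F [-0.2 -1.2 -0.4] t 2.77
```

View pics/c3.png

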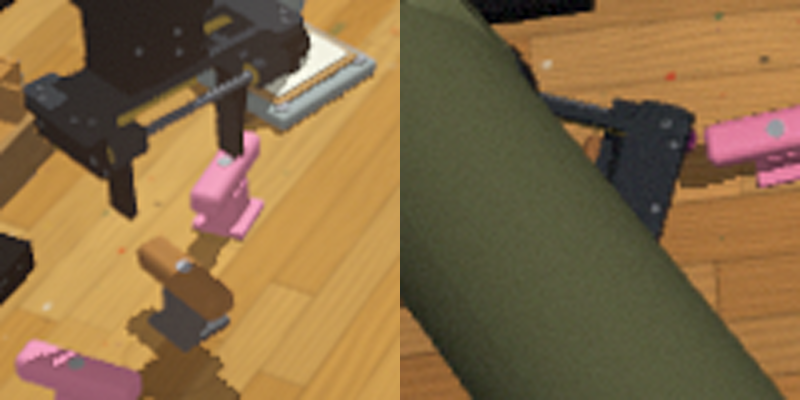

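The left crop shows the fingers straddling the T-handle and above it, with the pink look-alike just beside one finger. I'll narrow the opening to 52 mm before going down.

Request:
arm_command(motion=[[52,0,0,5,0],[52,0,0,10,0],[52,0,0,10,0],[52,0,0,10,0]])

```text
time: 3.2
position: [0.5148, 0.2649, 0.1178]
tool_rot: [3.11, -0.443, 0.001]
ft_force: [-0.1, -0.6, -0.4]
grip_width: 0.781
grip_force: 0.0
```

```bash
python3 - <<'E'
from h import *
s=get_state(); print(s['grip_width'])
to(.514,.268,.030,-106.1)
E
```

```text
0.7813415294027208
pos [0.5148 0.2649 0.1178] tz [ 0.    -0.001 -1.   ] shift [-1.7 -2.8 87.8] spin -0.1 F [-0.1 -0.6 -0.4] t 3.2
```

Request:
arm_command(motion=[[52,0,-2,0,0],[52,0,-2,5,0],[52,0,-2,20,0],[52,0,-2,40,0],[52,0,-2,55,0]])

```text
time: 3.62
position: [0.5149, 0.2677, 0.0616]
tool_rot: [3.11, -0.44, 0.0]
ft_force: [-0.5, -0.7, -0.5]
grip_width: 0.602
grip_force: 0.0
```

Request:
arm_command(motion=[[52,0,0,12,0],[52,0,0,24,0],[52,0,0,30,0],[52,0,0,30,0],[52,0,0,30,0]])

```text
time: 4.03
position: [0.5151, 0.2681, 0.0328]
tool_rot: [-3.11, 0.44, 0.0]
ft_force: [0.4, -0.7, -0.7]
grip_width: 0.597
grip_force: 0.0
```

```bash
python3 - <<'E'
from h import *
s=get_state(); print(s['grip_width'])
to(.514,.268,.030,-106.1)
E
```

```text
0.5969877970647173
pos [0.5151 0.2681 0.0328] tz [-0.  0. -1.] shift [-1.1  0.4  2.8] spin -0.0 F [ 0.4 -0.7 -0.7] t 4.03
```

Request:
arm_command(motion=[[0,0,0,0,0],[0,0,0,0,0],[0,0,0,0,0],[0,0,0,0,0],[0,0,0,0,0]], newtons=10)

```text
time: 4.45
position: [0.5152, 0.2677, 0.0331]
tool_rot: [3.11, -0.44, 0.001]
ft_force: [-0.4, -1.4, 1.4]
grip_width: 0.306
grip_force: 0.7
```

Request:
arm_command(motion=[[0,0,0,0,0],[0,0,0,0,0],[0,0,0,0,0],[0,0,0,0,0]], newtons=50)

```text
time: 4.78
position: [0.5152, 0.2677, 0.033]
tool_rot: [3.11, -0.44, 0.001]
ft_force: [-0.6, -1.6, 3.3]
grip_width: 0.29
grip_force: 50.0
```

```bash
python3 - <<'E'
from h import *
s=get_state(); print(s['grip_width']*87,s['grip_force'])
to(.514,.268,.030,-106.1)
E
```

```text
25.253069211121684 49.979208111763
pos [0.5152 0.2677 0.033 ] tz [ 0. -0. -1.] shift [-1.3  0.   3. ] spin -0.0 F [-0.6 -1.6  3.3] t 4.78
```

Request:
arm_command(motion=[[0,0,0,-20,0],[0,0,0,-60,0],[0,0,0,-100,0],[0,0,0,-140,0],[0,0,0,-180,0]])

```text
time: 5.2
position: [0.5143, 0.2679, 0.2138]
tool_rot: [3.11, -0.439, -0.002]
ft_force: [0.9, 0.3, -0.8]
grip_width: 0.291
grip_force: 50.0
```

Request:
arm_command(motion=[[0,0,0,-10,0],[0,0,0,-10,0],[0,0,0,-10,0]])

```text
time: 5.45
position: [0.5147, 0.2677, 0.2217]
tool_rot: [3.11, -0.44, -0.001]
ft_force: [-0.1, 0.6, -1.9]
grip_width: 0.293
grip_force: 50.0
```

```bash
python3 - <<'E'
from h import *
p,im=pts('top')
to(.6235,-.036,.210,-98.3)
im,d=snap('scene');p,_=pts('scene');z=p[...,2]
m=(im[...,0]>im[...,2]*1.5)&(z>.2)&(z<.3)&(abs(p[...,0]-.514)<.08)&(abs(p[...,1]-.267)<.08)
v,u=np.argwhere(m).mean(0).astype(int); print(u,v,p[m].mean(0),p[m].max(0))
np.save('uv.npy',[u,v])
a=cv2.resize(im[v-60:v+60,u-70:u+70],(560,480),interpolation=cv2.INTER_CUBIC)
cv2.imwrite('pics/c4.png',a[...,::-1])
E
```

```text
pos [0.5147 0.2677 0.2217] tz [-0.001 -0.001 -1.   ] shift [188.8 261.6  11.8] spin -7.8 F [-0.1  0.6 -1.9] t 5.45
240 251 [0.50263619 0.27914497 0.24464989] [0.55851916 0.29985569 0.29866649]
```

View pics/c4.png

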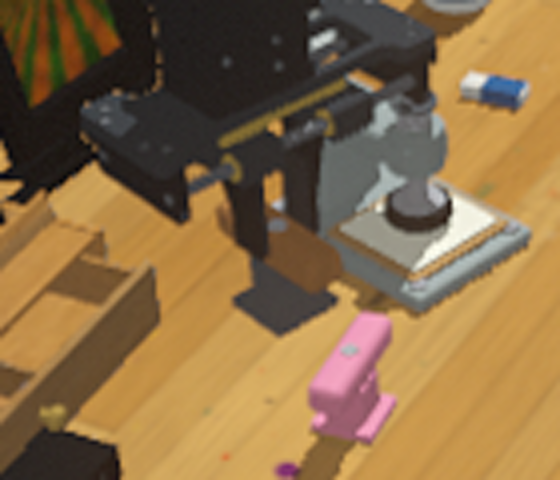

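The handle is held upright and clear of everything, with its skirt about 190 mm up. Now I'll move over the shank.

Request:
arm_command(motion=[[0,22,30,0,-1],[0,45,62,0,-2.5],[0,68,95,0,-4],[0,91,127,0,-6],[0,114,159,0,-7.8]])

```text
time: 5.92
position: [0.5791, 0.0811, 0.2194]
tool_rot: [3.132, -0.225, -0.008]
ft_force: [-0.1, -0.2, -2.5]
grip_width: 0.289
grip_force: 50.0
```

```bash
python3 - <<'E'
from h import *
to(.6245,-.0357,.210,-98.3)
E
```

```text
pos [0.5791 0.0811 0.2194] tz [-0.005 -0.001 -1.   ] shift [ 61.6 109.2   9.2] spin 0.1 F [-0.1 -0.2 -2.5] t 5.92
```

Request:
arm_command(motion=[[0,15,27,0,0],[0,31,55,0,0],[0,47,83,0,0],[0,61,108,0,0],[0,61,108,0,0]])

```text
time: 6.33
position: [0.6249, -0.0419, 0.2181]
tool_rot: [3.128, -0.244, -0.008]
ft_force: [0.3, -1.7, -2.2]
grip_width: 0.29
grip_force: 50.0
```

Request:
arm_command(motion=[[0,0,0,0,0],[0,0,0,0,0]])

```text
time: 6.5
position: [0.6238, -0.0315, 0.2199]
tool_rot: [-3.132, 0.227, 0.007]
ft_force: [0.3, 1.7, -2.3]
grip_width: 0.286
grip_force: 50.0
```

```bash
python3 - <<'E'
from h import *
to(.6245,-.0357,.187,-98.3)
im,d=snap('scene');im2,d=snap('top')
a=cv2.resize(im[140:260,220:340],(400,400),interpolation=cv2.INTER_CUBIC)
b=cv2.resize(im2[120:240,260:380],(400,400),interpolation=cv2.INTER_CUBIC)
cv2.imwrite('pics/c5.png',np.hstack([a,b])[...,::-1])
E
```

```text
pos [ 0.6238 -0.0315  0.2199] tz [-0.005  0.002 -1.   ] shift [ 1.4  4.1 32.9] spin 0.0 F [ 0.3  1.7 -2.3] t 6.5
```

View pics/c5.png

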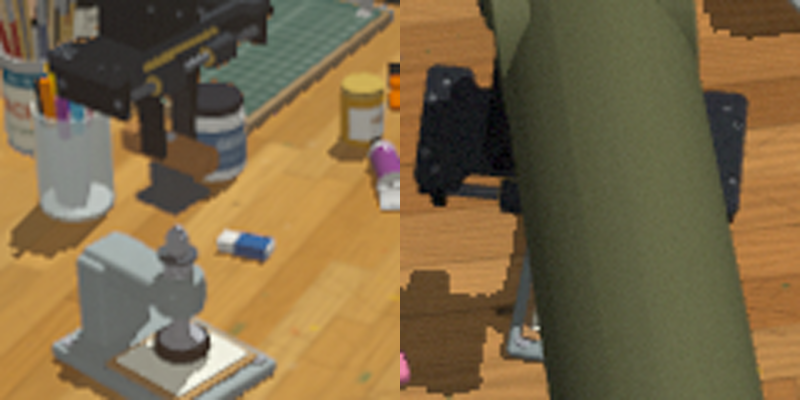

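The left crop shows the handle's skirt just above the shank tip (at about crop 180,230). The arm is still swaying, so I'll let it settle and then measure skirt against shank in the same camera.

Request:
arm_command(motion=[[0,0,0,8,0],[0,0,0,16,0],[0,0,0,20,0],[0,0,0,20,0],[0,0,0,20,0]])

```text
time: 7.02
position: [0.6248, -0.032, 0.2021]
tool_rot: [3.133, -0.227, -0.002]
ft_force: [-0.3, 0.0, -1.3]
grip_width: 0.29
grip_force: 50.0
```

Request:
arm_command(motion=[[0,0,0,0,0],[0,0,0,0,0],[0,0,0,0,0],[0,0,0,0,0],[0,0,0,0,0]])

```text
time: 7.43
position: [0.6253, -0.0322, 0.203]
tool_rot: [3.133, -0.228, 0.001]
ft_force: [-0.1, -0.4, -1.9]
grip_width: 0.294
grip_force: 50.0
```

```bash
python3 - <<'E'
from h import *
to(.6245,-.0357,.187,-98.3)
im,d=snap('scene');p,_=pts('scene');z=p[...,2]
to(.6245,-.0357,.187,-98.3)
w=(abs(p[...,0]-.624)<.06)&(abs(p[...,1]+.036)<.06)
m=w&(z>.162)&(z<.176)
q=p[m]; zz=q[:,2]; print(len(q),[np.percentile(zz,k).round(4) for k in(5,25,50,75,95)])
r=cv2.minAreaRect(q[:,:2].astype(np.float32)*1000); print(r,q.mean(0))
np.set_printoptions(linewidth=250)
v,u=np.argwhere(m).mean(0).astype(int);print(u,v)
for k,l in((1,'y'),(0,'x'),(2,'z')):print(l);print((p[v-8:v+22:2,u-14:u+16:2,k]*1000).round())
a=cv2.resize(im[v-30:v+50,u-40:u+60],(800,640),interpolation=cv2.INTER_CUBIC)[:600]
cv2.imwrite('pics/c6.png',a[...,::-1])
E
```

```text
pos [ 0.6253 -0.0322  0.203 ] tz [ 0. -0. -1.] shift [-0.3  3.5 16. ] spin -0.0 F [-0.1 -0.4 -1.9] t 7.43
pos [ 0.6253 -0.0322  0.2029] tz [ 0. -0. -1.] shift [-0.3  3.6 15.9] spin -0.0 F [-0.1  0.2 -1.9] t 7.48
86 [np.float64(0.1686), np.float64(0.1715), np.float64(0.1732), np.float64(0.1744), np.float64(0.1756)]
((623.8666381835938, -32.84730911254883), (50.930721282958984, 47.37370300292969), 77.6053237915039) [ 0.61705531 -0.02399193  0.17275058]
271 204
y
[[-287. -295. -294. -291.  -21.  -19.  -15.  -20.  -22.  -15.  -14.  -15.  -15.  -23. -331.]
 [-270. -288. -283. -283.  -19.  -17.  -17.  -15.  -23.  -31.  -13.  -10.  -21. -320. -321.]
 [-268. -271. -275. -279.  -21.  -19.  -15.  -18.  -22.  -32.  -37.  -52. -301. -313. -315.]
 [-251. -264. -260.  -19.  -22.  -19.  -22.  -17.  -24.  -38.  -42.  -46.  -47. -296. -305.]
 [-248. -244.  -12.  -12.  -14.  -20.  -18.  -24.  -28.  -30.  -31.  -36. -283. -285. -292.]
 [-235. -239. -243.  -16.   -9.  -12.  -20.  -17.  -20.  -23.  -26. -268. -271. -275. -288.]
 [-222. -229. -227. -236. -233. -233.  -10.  -10.  -16. -255. -259. -259. -26
[... 2406 characters left out ...]
 -1.  -4.   0.  -4.   0.   3. 170. 172. 169.  -3.  -4.  -2.  -2.  -2.  -1.]
 [  1.  -2.  -2.  -2.  -1.  -4.   0. 146. 150. 145.  -3.   2.   2.  -2.   1.]
 [100. 101.   4.  -1.  -1.  -4. 145. 145. 148. 142.   3.  -3.  -4.  -1.   9.]
 [ 99. 101. 101.  99.   0.  -1. 127. 136. 141. 136. 129.  -2.  -1.  -2.   5.]
 [101. 100. 100. 100. 100. 130. 131. 130. 131. 127. 125.  -0.   1.   1.  -4.]
 [104.  99. 105. 102. 101. 128. 128. 130. 129. 128. 131.  -4.  -5.  -4.  -4.]
 [103. 103. 102. 102. 102. 104. 122. 118. 126. 117. 116. 110.   1.  -1.  -4.]
 [ 98.  98. 100. 101. 101. 108. 113. 110. 115. 112. 112. 104.  -2.  -2.  -3.]
 [ 90.  93.  98.  98. 100. 106. 107. 106. 106. 107. 106. 107.  95.  -2.  -3.]]
```

View pics/c6.png

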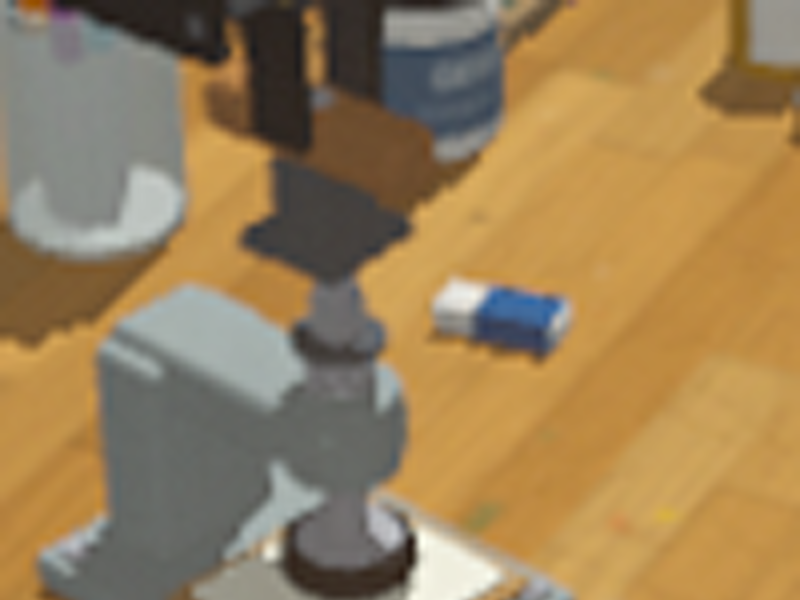

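The crop shows the skirt corners at about (243,237), (410,228) and (330,280), and the collar spanning x 291–385 at row ~338. I'll intersect those rays with their known height planes.

```bash
python3 - <<'E'
from h import *
c=camera_params('scene');K=np.array(c['intrinsics']);T=np.array(c['extrinsics'])
def ray(cx,cy,z):
    u,v=(cx+.5)/8-.5+231,(cy+.5)/8-.5+174
    d=T[:3,:3]@np.linalg.inv(K)@[u,v,1]; return (T[:3,3]+d*(z-T[2,3])/d[2])[:2]*1000
L,Rr,F=ray(243,237,.173),ray(410,228,.173),ray(330,283,.170)
print('corners',L.round(1),Rr.round(1),F.round(1),'diag',np.linalg.norm(L-Rr),'centre',((L+Rr)/2).round(1))
yaw=np.radians(-8.3);ex=np.array([np.cos(yaw),np.sin(yaw)]);ey=np.array([-ex[1],ex[0]])
print('pred from front',(F+22*ex-22*ey).round(1))
print('collar ends',ray(291,338,.128).round(1),ray(385,338,.128).round(1),((ray(291,338,.128)+ray(385,338,.128))/2).round(1))
print('shank base', ray(338,318,.130),'tip',ray(336,280,.152))
E
```

```text
corners [648.2 -16.2] [600.7 -50.2] [607.8  -9.4] diag 58.37278772027811 centre [624.4 -33.2]
pred from front [626.4 -34.3]
collar ends [638.3 -28. ] [609.2 -44.5] [623.7 -36.3]
shank base [629.21746312 -44.92989209] tip [623.68206435 -36.5642867 ]
```

Both estimates agree: shift about (-1.2, -3.1) mm in the world frame, then go down gently.

Request:
arm_command(motion=[[0,-0.7,3.2,0,0],[0,-0.7,3.2,0,0],[0,-0.7,3.2,4,0],[0,-0.7,3.2,8,0],[0,-0.7,3.2,12,0]])

```text
time: 7.9
position: [0.6239, -0.0353, 0.1901]
tool_rot: [3.133, -0.228, -0.001]
ft_force: [0.3, 0.1, -1.5]
grip_width: 0.29
grip_force: 50.0
```

Request:
arm_command(motion=[[0,0,0,2,0],[0,0,0,4,0],[0,0,0,6,0],[0,0,0,8,0],[0,0,0,10,0]])

```text
time: 8.32
position: [0.6241, -0.0353, 0.1806]
tool_rot: [3.133, -0.228, 0.0]
ft_force: [-0.2, -0.8, -1.0]
grip_width: 0.289
grip_force: 50.0
```

```bash
python3 - <<'E'
from h import *
to(.6241,-.0353,.163,-98.3)
E
```

```text
pos [ 0.6241 -0.0353  0.1806] tz [ 0. -0. -1.] shift [-0.   0.  17.6] spin -0.0 F [-0.2 -0.8 -1. ] t 8.32
```

Request:
arm_command(motion=[[0,0,0,2,0],[0,0,0,4,0],[0,0,0,6,0],[0,0,0,8,0],[0,0,0,10,0]])

```text
time: 8.73
position: [0.6245, -0.0361, 0.1709]
tool_rot: [3.132, -0.229, 0.002]
ft_force: [1.4, -1.6, 0.3]
grip_width: 0.289
grip_force: 50.0
```

Request:
arm_command(motion=[[0,0,0,1,0],[0,0,0,2,0],[0,0,0,3,0],[0,0,0,4,0],[0,0,0,5,0]])

```text
time: 9.15
position: [0.6244, -0.0361, 0.166]
tool_rot: [3.132, -0.228, 0.002]
ft_force: [1.3, -4.2, 2.2]
grip_width: 0.292
grip_force: 50.1
```

```bash
python3 - <<'E'
from h import *
to(.6241,-.0353,.163,-98.3)
E
```

```text
pos [ 0.6244 -0.0361  0.166 ] tz [ 0.001 -0.001 -1.   ] shift [-0.4 -0.7  3. ] spin -0.0 F [ 1.3 -4.2  2.2] t 9.15
```

Request:
arm_command(motion=[[0,0.5,1,0,0],[0,0.5,1,1,0],[0,0.5,1,2,0],[0,0.5,1,3,0],[0,0.5,1,3,0]])

```text
time: 9.57
position: [0.6245, -0.0363, 0.1629]
tool_rot: [3.133, -0.227, 0.001]
ft_force: [1.3, -2.5, 1.8]
grip_width: 0.29
grip_force: 50.0
```

Request:
arm_command(motion=[[0,0,0,1,0],[0,0,0,2,0],[0,0,0,2,0]])

```text
time: 9.82
position: [0.6247, -0.0364, 0.1615]
tool_rot: [3.133, -0.228, 0.001]
ft_force: [0.1, -2.6, 6.1]
grip_width: 0.291
grip_force: 50.0
```

```bash
python3 - <<'E'
from h import *
to(.6241,-.0353,.153,-98.3)
E
```

```text
pos [ 0.6247 -0.0364  0.1615] tz [ 0.001 -0.    -1.   ] shift [-0.7 -1.   8.5] spin -0.0 F [ 0.1 -2.6  6.1] t 9.82
```

Request:
arm_command(motion=[[0,0,0.7,0.5,0],[0,0,0.7,1,0],[0,0,0.7,1,0]], newtons=60)

```text
time: 10.07
position: [0.6247, -0.0365, 0.1608]
tool_rot: [-3.133, 0.227, -0.002]
ft_force: [0.7, -4.2, 5.6]
grip_width: 0.289
grip_force: 60.0
```

Request:
arm_command(motion=[[0,0,0,1,0],[0,0,0,2,0],[0,0,0,2,0]])

```text
time: 10.32
position: [0.6248, -0.0365, 0.1588]
tool_rot: [-3.133, 0.227, -0.002]
ft_force: [1.3, -2.2, 6.1]
grip_width: 0.289
grip_force: 60.0
```

Request:
arm_command(motion=[[0,0,0,1,0],[0,0,0,2,0],[0,0,0,2,0]])

```text
time: 10.57
position: [0.6248, -0.0365, 0.1571]
tool_rot: [-3.133, 0.227, -0.002]
ft_force: [0.4, -2.0, 8.2]
grip_width: 0.289
grip_force: 60.0
```

```bash
python3 - <<'E'
from h import *
to(.6241,-.0353,.153,-98.3)
im,d=snap('scene');p,_=pts('scene')
a=cv2.resize(im[180:255,235:310],(600,600),interpolation=cv2.INTER_CUBIC)
cv2.imwrite('pics/c7.png',a[...,::-1])
E
```

```text
pos [ 0.6248 -0.0365  0.1571] tz [ 0.002  0.    -1.   ] shift [-0.9 -1.   4.1] spin 0.0 F [ 0.4 -2.   8.2] t 10.57
```

View pics/c7.png

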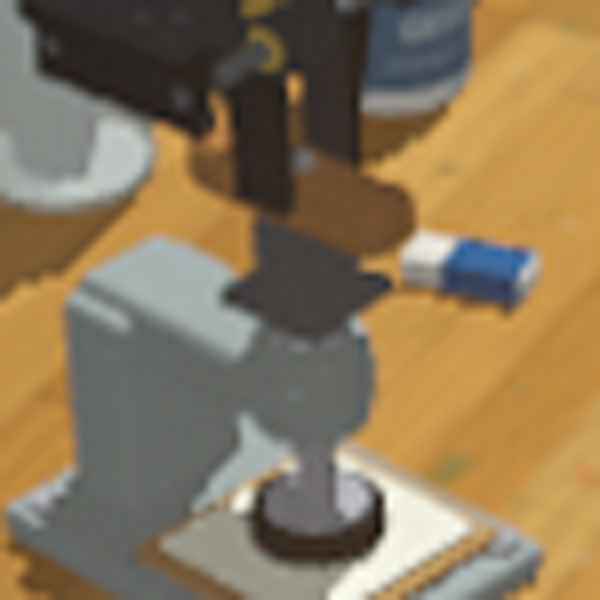

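The handle is seated on the collar, with the skirt hiding it, and the ram is about 5 mm down with the foot nearly on the board. I'll keep pressing in 1 mm steps and use the foot contact at 7 mm as a reference.

Request:
arm_command(motion=[[0,0,0,0.5,0],[0,0,0,1,0],[0,0,0,1,0]])

```text
time: 10.87
position: [0.6248, -0.0365, 0.1563]
tool_rot: [-3.133, 0.227, -0.003]
ft_force: [-0.1, -2.7, 8.6]
grip_width: 0.29
grip_force: 60.0
```

Request:
arm_command(motion=[[0,0,0,0.5,0],[0,0,0,1,0],[0,0,0,1,0]])

```text
time: 11.12
position: [0.6248, -0.0365, 0.1554]
tool_rot: [-3.133, 0.227, -0.003]
ft_force: [0.6, -3.1, 8.2]
grip_width: 0.289
grip_force: 60.0
```

Request:
arm_command(motion=[[0,0,0,0.5,0],[0,0,0,1,0],[0,0,0,1,0]])

```text
time: 11.37
position: [0.6249, -0.0365, 0.1545]
tool_rot: [-3.133, 0.227, -0.003]
ft_force: [-1.0, -2.6, 8.5]
grip_width: 0.29
grip_force: 60.0
```

Request:
arm_command(motion=[[0,0,0,0.5,0],[0,0,0,1,0],[0,0,0,1,0],[0,0,0,1,0]])

```text
time: 11.7
position: [0.6249, -0.0365, 0.1537]
tool_rot: [-3.133, 0.227, -0.003]
ft_force: [0.4, -2.2, 10.1]
grip_width: 0.288
grip_force: 60.0
```

Request:
arm_command(motion=[[0,0,0,0.5,0],[0,0,0,1,0],[0,0,0,1,0],[0,0,0,1,0]])

```text
time: 12.03
position: [0.6249, -0.0365, 0.1528]
tool_rot: [-3.133, 0.227, -0.003]
ft_force: [-0.9, -2.3, 10.1]
grip_width: 0.29
grip_force: 60.0
```

```bash
python3 - <<'E'
from h import *
to(.6241,-.0353,.153,-98.3)
p0,_=pts('scene')
fs=[]
zs=[]
for i in range(6):
    im,d=snap('scene'); p,_=pts('scene'); s=get_state(); fs.append(s['ft_force'][2]); zs.append(p[...,2])
z=np.nanmean(zs,0); print('F',np.mean(fs),s['position'])
w=(abs(p[...,0]-.62)<.05)&(abs(p[...,1]+.03)<.05)
m=w&(z>.110)&(z<.135); q=z[m]; print('skirt z',len(q),np.histogram(q,bins=np.arange(.110,.136,.002)))
E
```

```text
pos [ 0.6249 -0.0365  0.1528] tz [ 0.002  0.    -1.   ] shift [-1.  -1.1 -0.2] spin 0.0 F [-0.9 -2.3 10.1] t 12.03
F 9.993894145681113 [ 0.62490547 -0.03651829  0.15275871]
skirt z 132 (array([ 0,  0,  0,  1, 10, 12, 19, 49, 15,  9,  5,  7,  5]), array([0.11 , 0.112, 0.114, 0.116, 0.118, 0.12 , 0.122, 0.124, 0.126,
       0.128, 0.13 , 0.132, 0.134, 0.136]))<stdin>:8: RuntimeWarning: Mean of empty slice
```

The force slope (0.5 N/mm since contact at about z = 162) puts the ram near 9.4 mm. I'll check that by tracking the foot's image shift against the first scene picture.

```bash
python3 - <<'E'
from h import *
im0=cv2.imread('pics/scene1.png'); im1=np.mean([get_image('scene')[0].astype(float) for _ in range(3)],0).astype(np.uint8)[...,::-1]
cv2.imwrite('pics/scene_now.png',im1)
c=camera_params('scene');K=np.array(c['intrinsics']);T=np.linalg.inv(np.array(c['extrinsics']))
def pr(x,y,z):
    q=K@(T@[x,y,z,1])[:3]; return q[:2]/q[2]
for zz in(.045,.035): print(pr(.6238,-.0365,zz).round(2))
g0=im0[215:262,250:305];g1=im1[215:262,250:305]
G0,G1=[cv2.cvtColor(g,cv2.COLOR_BGR2GRAY).astype(np.float32) for g in(cv2.resize(im0,None,fx=8,fy=8,interpolation=3),cv2.resize(np.ascontiguousarray(im1),None,fx=8,fy=8,interpolation=3))]
for (x0,y0,x1,y1) in [(262,232,286,254),(265,236,285,253),(264,240,284,254)]:
    t=G0[y0*8:y1*8,x0*8:x1*8]; s=G1[(y0-4)*8:(y1+9)*8,(x0-4)*8:(x1+4)*8]
    r=cv2.matchTemplate(s,t,cv2.TM_CCOEFF_NORMED);_,m,_,l=cv2.minMaxLoc(r); print(m,(l[0]-32)/8,(l[1]-32)/8)
a=[cv2.resize(np.ascontiguousarray(g[205:260,245:300]),(400,400),interpolation=3) for g in(im0,im1)]
cv2.imwrite('pics/c8.png',np.hstack(a))
E
```

```text
[273.93 239.76]
[274.05 242.56]
0.7975965738296509 0.0 2.0
0.8283544778823853 0.0 2.0
0.8483372926712036 0.0 2.0
```

View pics/c8.png

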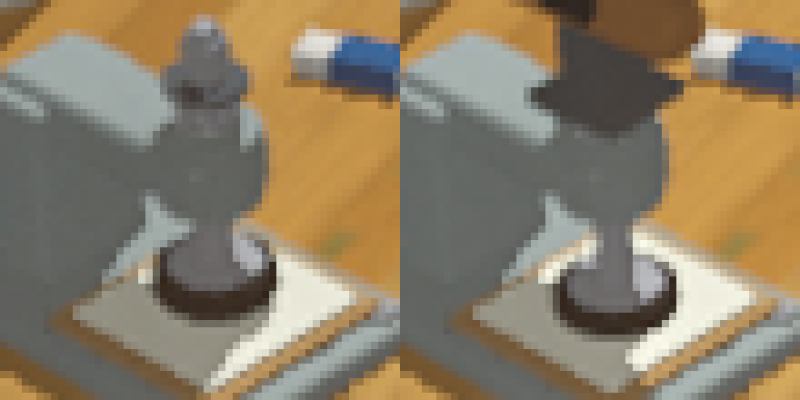

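The right crop shows the foot on the board, with rubber bottom shifted by about 2.3 px and steel plate by about 3 px (2.8 px = 10 mm). I'll refine this on the plate/rubber edge.

```bash
python3 - <<'E'
from h import *
a,b=[cv2.imread(f'pics/{n}.png').mean(2) for n in('scene1','scene_now')]
for c in range(270,281): print(c,a[238:252,c].round().astype(int),b[238:252,c].round().astype(int))
E
```

```text
270 [ 93 102 102 103 103  99  71  44  45  42  87 132 142 140] [216 232 201 163 103 107 108 109 103  74  44  44  73 125]
271 [101 101 101 100 103 103  92  50  46  45  61 110 142 141] [209 200 162 146 101 103 106 107 105  83  44  46  58 113]
272 [104 102 103 103 101 105  97  51  46  45  51 104 143 140] [146 129 110 117 105 107 107 106 110  95  43  46  46 105]
273 [106 105 106 104 102 105  96  52  45  45  52 105 143 140] [107 108 109 109 110 111 109 106 111 100  51  46  42 103]
274 [107 107 106 104 103 105  99  61  45  46  53 105 144 140] [111 110 111 111 111 112 109 107 111 102  54  47  42 104]
275 [103 103 104 104 103 106  97  57  48  45  51 105 144 140] [105 107 108 108 109 109 108 106 111 100  47  47  43 103]
276 [107  96  98  99 103 108  97  47  47  45  62 113 143 138] [123  97  99 101 101 101 104 106 111 100  44  47  50 106]
277 [166 164 149  97 102  98  75  43  46  43  65 115 141 135] [231 209 152 170 170 173 157 103 101  77  45  44  62 111]
278 [179 178 176 150 100  96  63  46  45  43  91 138 140 179] [244 223 158 184 184 186 185 168 127  57  49  43  60 174]
279 [155 179 180 176 140  74  56  49  46  59 110 142 134 188] [234 222 155 170 185 187 187 166  94  55  50  36 167 236]
280 [107 160 186 173 111  58  54  47  41  90 137 136 177 225] [214 237 204 121 165 192 174 107  58  52  42  51 187 245]
```

The plate edge moved 3.0 px, about 10.5 mm, and the force/pose estimate is about 9.4 mm. The ram is at 10 mm within error, so I'll add half a millimetre to make sure, let it settle and hand in.

Request:
arm_command(motion=[[0,0,0,0.5,0],[0,0,0,0.5,0],[0,0,0,0.5,0],[0,0,0,0.5,0],[0,0,0,0.5,0]])

```text
time: 12.9
position: [0.6249, -0.0365, 0.1523]
tool_rot: [-3.133, 0.227, -0.003]
ft_force: [-0.6, -3.0, 10.2]
grip_width: 0.295
grip_force: 60.0
```

```bash
python3 - <<'E'
from bench import *
s=get_state(); print(s['time'],s['position'],s['ft_force'],s['grip_force'])
print(close_job())
E
```

```text
12.9 [ 0.62491274 -0.03653194  0.15231557] [-0.63886963 -3.04030293 10.17229371] 60.01529574394226
the job is handed in; nothing more can be done
None
```

I fitted the T-handle home on the collar and pressed the ram down about 10 mm (my estimates range from about 10 to 11 mm), with the foot on the board; the job was handed in at 12.9 s with the handle still held down.

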